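Unpin the suction box, lift its flap and present the filter plate

ROBOT

A 6-joint arm with a two-finger parallel gripper is mounted at the origin on a cart in front of the work surface, level with it; the furniture and walls round the work are solid. World frame = base frame: x ahead of the robot, y to its left, z up, the work surface at z = 0. Lengths are in mm, angles in rad, forces in N, time in s.
With the tool pointing down it reaches from about 350 to 775 mm from the base axis. Payload 7.3 kg.
Tool frame: the origin (TCP) lies between the finger pads; the fingertips stand bot.tips_ahead ahead of it and the grasp point (between the pads) lies 6 mm ahead of it (bot.tips_ahead is the distance from the TCP to the fingertips, in mm); z points along the fingers, y is the line along which they close (so a half turn about z gives the same grasp; the last joint's range is limited). The gripper opens to 92 mm and grips with 3 to 60 N. Pads are 19 mm wide; open, the fingers measure 130 mm over their backs; the gripper's body (75 mm by 190 mm) begins 47 mm behind the grasp point.
Start: joints at [-1.299, 0.342, 1.524, -0, 1.275, -0.146], TCP at [213.042, -479.849, 251.741] pointing down, gripper open.
Joint ranges: [-2.53, 2.53], [-0.77, 2.02], [0.04, 2.7], [-1, 4.14], [0.28, 2.66], [-3.11, 3.11]. Speed limits (rad/s): [2.57, 2.57, 3.14, 3.14, 3.14, 3.14].

INTERFACE

Orientations are given as [roll, pitch, yaw] about the fixed x, y, z axes, in that order (R = Rz(yaw) Ry(pitch) Rx(roll)).
In Python, from plant import bot gives the robot as it stands. The module is installed in compiled form; this text tells all that it offers.
- The arm moves only by the tool step_arm, never from a script. Its argument "targets" is one flat list of numbers, 7 for each row, row after row: the opening, from 0 (shut) to 1 (fully open), then the shift along the tool's x, y, z each as a share of 100 mm, from -1 to 1, then the turn, a rotation vector about the tool's x, y, z each as a share of pi/4 rad, from -1 to 1. A call has 1 to 20 rows; each row is the pose to reach, as a shift and turn from the pose commanded when the call began, along the tool's axes at that moment; what a row does not reach only later rows make up. A row lasts 1/8 s, in which the tool goes at most 62.5 mm and 10.7 degrees, less where a joint would pass 70% of its speed; a pose out of reach is approached as far as the arm can. A call with a number of a shift or a turn outside -1 to 1 is refused whole. A call with a gripper value outside its range is refused whole. The fingers move at their own pace and stop on an object; the grip force is fixed at half the most. Time passes only in rows, so rows that repeat a pose let the fingers close. It gives the time, the measured TCP pose, the force, the opening and the grip force at its end, in the units of the state.
- bot.get_obs(): the state, without advancing time (a new reading comes with each control period).
- bot.capture(name): name is "scene" or "top"; returns (picture, depth): 480x640x3 uint8, blue, green, red; 480x640 float32, mm along the optical axis (not along the pixel's ray), 0 where there is no reading.
- bot.camera_info(name): a dict with "fx", "fy", "cx", "cy" (pixels), "k1" (the pictures are not rectified: a ray, as slopes to the right and down, at radius r is drawn at 1 + k1 r^2 times it, then the intrinsics apply), "camera_from_world" (4x4, takes a point from world to camera coordinates). Camera axes: x right, y down, z forward; pixel columns grow to the right and rows downward; lengths in mm; the calibration is good to about 2 mm. A picture is of the moment at which its call begins. camera_info takes no time and is no camera call.
- bot.close_job(): hands the job in; it is judged then, once.
The state is a dict: "time": time; "joint_positions": joint angles; "dq": joint speeds; "tau": joint torques, N m; "tool_pos": TCP position; "tcp_rot": TCP orientation; "contact_force": force on the tool from outside, world axes, zero at the start; "moment": the same for the moment, N m; "grip_width": finger opening in mm; "finger_force": force on a finger pad.
Only numpy, scipy, OpenCV 4.12 (cv2) and the standard library are available. Lean on these libraries where they do the work, as an engineer would, in place of code of your own. Each camera call takes 0.05 s, during which the arm holds its last target. There are 200 camera calls.

TASK

Check the filter of the small grey suction box: draw the locking pin sideways out of its two lugs and park it in the open notch in front of them, then swing the cover flap up and over past upright so that it stays open. Draw the filter plate straight up out of its slot by its tab and present it over the middle of the shallow square metal tray, upright and still, its lower edge about 15 cm above the tray; finish holding it there, with the pin still parked, the flap still open and the other things on the bench left where they are.

Things in the scene. Friction and masses are not known exactly. Their poses are not given: they have to be found in the camera images.
- housing_top (a point): Grey open-topped suction box fixed to the worktop, 110 (its x) x 90 (its y) x 85 mm high, walls 5 mm. This point is the centre of its rim, 85 mm above the worktop. The box's x axis points from its front (pin and notch, towards the robot) to its back (flap hinge), y to its left, z up. A black hose spigot sticks out of its -y side; a tall lever press stands on the bench to its right.
- pin_grip (a point): Centre of the loose locking pin's flat black grip, on the shank axis: grip 10 mm thick (x), 26 long (y), 26 high (16 mm below to 10 above the axis). The steel shank, 8 mm thick, runs from it to the pin's -y, tip 100 mm from this point; 11 mm collar at 30 to 34 mm. At the start parallel to the box's y, loose in the bores of two lugs, grip at the +y side, about 73 mm above the worktop.
- pin_shank (a point): Point on the pin's shank axis, 60 mm from the grip's centre towards the tip; it belongs at the notch point when the pin is parked. At the start the lugs' outer face is 45 mm from the grip's centre, and the pin comes free after about 58 mm of travel to the box's +y. Until then it bars the flap's tongue.
- notch (a point): Parking notch: dark steel block with a groove open upward along the box's y, 37 mm in front of the bores, a little lower. Point: where the axis of a parked shank lies (62 mm above the worktop), half-way along the 50 mm groove. Groove 13 mm wide with flared lips that end 15 mm above this point. Axes as the box. The pin parks parallel to the box's y, grip at the +y side.
- flap (a joint): Angle of the pale metal cover flap (112 x 88 x 4 mm) on its hinge along the box's y axis at the back rim: 0 closed, 1.57 upright, stop at 2.05; light friction, it falls shut if let go much short of upright and stays past upright. With the pin in its lugs it cannot be lifted.
- flap_knob (a point): Centre of the flap's lifting knob: a black cross bar, 16 mm in diameter, 22 mm long along the box's y axis, on a stem; when closed 26 mm above the flap's mid-plane (113 mm above the worktop), 90 mm in front of the hinge. Pinched on its two end faces it can turn between the fingers as the flap swings.
- flap_hinge (a point): Middle of the flap's hinge line (along the box's y axis), at the back rim, 87 mm above the worktop.
- filter_tab (a point): Centre of the filter plate's black pull tab: 10 mm thick (x), 24 wide (y), 27 high. Below it a grilled aluminium frame 12 mm thick (x), 74 wide (y), 45 high; lower edge 59 mm below this point. It stands in a slot (2 mm play in x, 3 in y) in the box under the flap, tab top 4 mm below the rim; 34 mm free before and behind the tab for fingers. About 0.12 kg.
- filter_bottom (a point): Middle of the filter plate's lower edge; z axis up through the tab.
- tray: Shallow square steel tray fixed on the worktop, 130 x 130 mm, 14 mm high; origin at the centre of its underside.
- flux_jar: Bystander: small brown jar with a stick in it, 59 mm across, 48 mm high; origin at its underside. Leave alone.
- tin_yellow: Bystander: flat yellow round tin, 73 mm across, 25 mm high; origin at its underside. Leave alone.
- round_stake: Bystander: dark round steel stake, 64 mm across, 17 mm high; origin at its underside. Leave alone.

How it is judged (in metres and radians):
On the way, in this order (a step that is already met when the one before it is completed fails the run):
1. the pin lies parked in the notch, let go (x of pin_shank in the frame of notch between -0.006 and 0.006 m and y of pin_shank in the frame of notch between -0.02 and 0.02 m and z of pin_shank in the frame of notch between -0.005 and 0.005 m and angle between the y axis of pin_shank and the y axis of notch, either way round below 0.2 rad and contact force between the fingers and pin below 0.1 N), for 0.2 s.
2. the flap is open past upright (value of joint flap above 1.7 rad), for 0.2 s.
3. the filter plate is drawn out, clear above the box (height (world z) of filter_bottom above 0.09 m and value of joint flap above 1.7 rad), for 0.1 s.
At the end, for the whole second after the job is handed in: Filter plate gripped, still, upright (0.3 rad), tab within 45 mm of the tray centre in plan, lower edge 100 to 250 mm above the worktop; flap beyond 1.7 rad; pin untouched in the notch: pin_shank within 6 mm across, 20 mm along, 5 mm in height of the notch point, within 0.2 rad (all of step 1 and value of joint flap above 1.7 rad and horizontal distance between filter_tab and tray below 0.045 m and height (world z) of filter_bottom between 0.1 and 0.25 m and angle between filter_bottom's own z axis and vertical below 0.3 rad and linear speed of filter below 0.03 m/s and contact force between the fingers and filter above 1 N); the arm keeps its last pose, push and grip.
It fails at once if a bystander (jar, tin or stake) is shoved more than 25 mm or knocked over (distance of any of flux_jar, tin_yellow, round_stake from where it was at the start of the episode above 0.025 m or angle between any of flux_jar, tin_yellow, round_stake's own z axis and vertical above 0.5 rad).
It also fails if it takes over 61 s, if anything falls off the work surface, if the arm or the gripper's body presses on something with over 40 N, if the wrist force passes 120 N, or if a joint passes its speed limit or range.

## Working session

There is one attempt and no reset: what is moved stays moved. The work goes in short steps, Python scripts to look and compute and a tool call to move; the robot and the scene stay as the last step left them, time stands still between calls to the robot, and variables do not carry over. Pictures are saved under pics/ and viewed, at most 14 in all, crops included, and the job is handed in when it is done.

Besides the shell and the picture viewer there is one more tool, called after "Request:" as name(argument=value, ...) on one line, values as JSON. step_arm: Moves the arm, as the interface text tells. Shift numbers are shares of 100 mm and turn numbers shares of pi/4 rad, none past 1 either way. Its arguments: {"type":"object","properties":{"targets":{"type":"array"}},"required":["targets"]}

```bash
mkdir -p pics
cat > h.py <<'E'
import numpy as np, cv2
from plant import bot
def cap(name):
    im,d=bot.capture(name); ci=bot.camera_info(name)
    return im,d,ci
def cloud(d,ci):
    K=np.array([[ci['fx'],0,ci['cx']],[0,ci['fy'],ci['cy']],[0,0,1.]])
    v,u=np.mgrid[:480,:640]
    p=cv2.undistortPoints(np.stack([u,v],-1).reshape(-1,1,2).astype(np.float64),K,np.array([ci['k1'],0,0,0,0.])).reshape(480,640,2)
    P=np.dstack([p[...,0]*d,p[...,1]*d,d])
    T=np.linalg.inv(ci['camera_from_world'])
    W=P@T[:3,:3].T+T[:3,3]; W[d==0]=np.nan
    return W
E
python3 - <<'E'
from h import *
print(bot.get_obs(), bot.tips_ahead)
for n in("scene","top"):
    im,d,ci=cap(n); cv2.imwrite(f'pics/{n}0.png',im); np.save(f'{n}0.npy',cloud(d,ci)); print(n,ci)
E
```

```text
{'time': 0.0, 'joint_positions': array([-1.29899222e+00,  3.42735668e-01,  1.52503348e+00, -4.07814416e-05,
        1.27538352e+00, -1.45984538e-01]), 'dq': array([-0.00019317, -0.00125259,  0.00030665,  0.0004386 , -0.00190993,
       -0.0013223 ]), 'tau': array([-8.25728580e-05, -4.31234765e+01, -2.44218689e+01,  7.18226214e-02,
        5.60300646e-02, -9.04398416e-05]), 'tool_pos': array([ 212.92948679, -479.47256813,  251.03246629]), 'tcp_rot': array([-3.14004356e+00, -1.88347904e-04,  4.17800401e-01]), 'contact_force': array([-0.06036667, -0.36973484,  0.27246072]), 'moment': array([-0.0144201 , -0.04392908, -0.01090514]), 'finger_force': 0.0, 'grip_width': 91.81095950676412} 25.0
scene {'fx': 480.91447926381716, 'fy': 480.91447926381716, 'cx': 318.0428715025526, 'cy': 225.981030148749, 'k1': -0.03487414064795256, 'camera_from_world': array([[ 9.57029863e-01,  2.89278156e-01,  2.02975191e-02,
        -5.66572620e+02],
       [ 1.70784703e-01, -5.05677582e-01, -8.45649318e-01,
         7.36070471e+01],
       [-2.34363875e-01,  8.12778157e-01, -5.33352831e-01,
         8.85818071e+02],
       [ 0.00000000e+00,  0.00000000e+00,  0.00000000e+00,
         1.00000000e+00]])}
top {'fx': 613.0149882927249, 'fy': 613.0149882927249, 'cx': 311.2695609267393, 'cy': 248.69298202206326, 'k1': -0.15680205117660603, 'camera_from_world': array([[-1.54139051e-02, -9.99738281e-01,  1.69050299e-02,
         1.53007646e+02],
       [-9.81456659e-01,  1.18970139e-02, -1.91314631e-01,
         5.45847000e+02],
       [ 1.91063441e-01, -1.95404597e-02, -9.81383173e-01,
         1.00638145e+03],
       [ 0.00000000e+00,  0.00000000e+00,  0.00000000e+00,
         1.00000000e+00]])}
```

View pics/scene0.png

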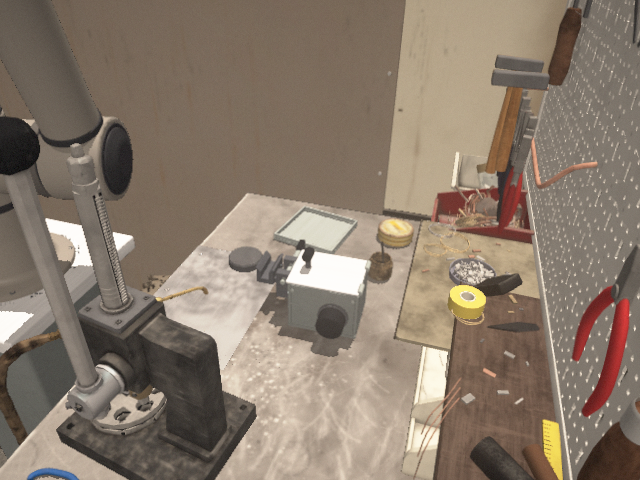

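View pics/top0.png

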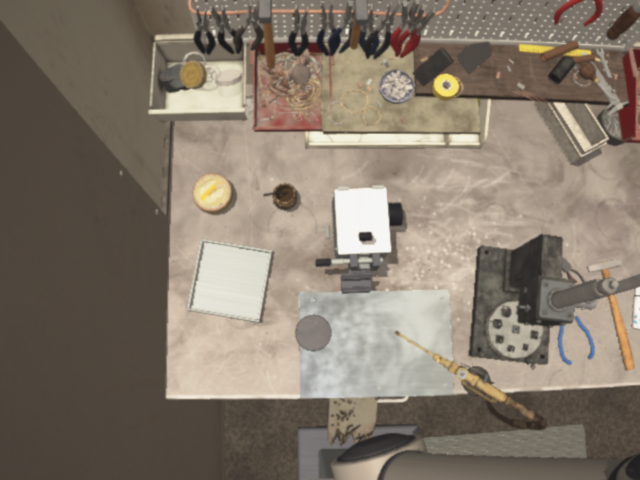

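The box is at about (362,222) in the top view, with the pin grip at (323,262), the notch block at (357,284) and the tray at (230,281). Next I'll measure these.

Run:
```python
from h import *
W=np.load('top0.npy'); im=cv2.imread('pics/top0.png')
def reg(u0,v0,u1,v1,z0,z1):
    w=W[v0:v1,u0:u1].reshape(-1,3); return w[(w[:,2]>z0)&(w[:,2]<z1)]
for n,r in dict(flap=(320,180,400,262,82,95),knob=(350,225,380,245,105,130),grip=(312,254,334,270,60,95),shank=(330,254,352,268,66,90),lugs=(340,250,395,270,60,84),notch=(336,265,380,296,66,84),tray=(180,230,280,330,6,25),stake=(290,310,335,355,10,25),jar=(262,175,300,215,25,120),tin=(185,165,240,220,15,40),press=(460,225,570,370,20,600)).items():
    p=reg(*r)
    print(n,len(p),'med',np.median(p,0).round(1),'min',np.percentile(p,2,0).round(1),'max',np.percentile(p,98,0).round(1), 'rect',[np.round(a,2) for a in cv2.minAreaRect(p[:,:2].astype(np.float32))])
c=cv2.resize(im[170:310,290:430],None,fx=4,fy=4,interpolation=cv2.INTER_CUBIC)
S=cv2.imread('pics/scene0.png'); s=cv2.resize(S[230:360,215:385],None,fx=3.2,fy=3.2,interpolation=cv2.INTER_CUBIC)
s=cv2.resize(S[225:350,225:385],(600,469)); 
cv2.imwrite('pics/c1.png',c)
w=W[260:264:1,314:400:3]; print(W[262,312:400:4].round(0).tolist())
```

```text
flap 3528 med [588.5  61.   88.8] min [524.1  16.7  84. ] max [644.9 103.3  92.9] rect [array([585.89,  71.31]), array([117.92, 133.82]), np.float64(88.52)]
knob 133 med [554.5  57.8 118.9] min [548.9  47.8 112.5] max [563.8  68.9 123.2] rect [array([556.38,  58.27]), array([21.7 , 15.31]), np.float64(89.72)]
grip 134 med [519.3 125.   80.8] min [515.7 109.8  61.2] max [526.1 138.5  85.5] rect [array([520.82, 124.12]), array([11.24, 28.86]), np.float64(0.1)]
shank 151 med [521.3  94.9  77.3] min [512.1  80.2  66.3] max [535.1 115.   88.8] rect [array([523.32,  97.35]), array([35.46, 24.66]), np.float64(87.48)]
lugs 359 med [521.3  60.3  73.7] min [510.3  26.3  61.2] max [537.3  96.6  83.7] rect [array([523.52,  56.2 ]), array([26.86, 84.31]), np.float64(1.72)]
notch 410 med [494.3  69.2  74.4] min [470.4  41.1  66.5] max [514.   95.1  80.9] rect [array([492.71,  64.02]), array([45.79, 64.33]), np.float64(1.96)]
tray 1410 med [504.5 290.6   9.1] min [431.  220.3   6.1] max [571.7 360.7  16.7] rect [array([509.95, 290.37]), array([171.51, 165.32]), np.float64(86.3)]
stake 1071 med [405
[... 374 characters left out ...]
[array([660.3 , 323.25]), array([71.5, 70.9]), np.float64(59.86)]
press 10178 med [ 443.  -201.3   47.9] min [ 349.8 -263.9   22.7] max [ 541.8 -141.7  232.8] rect [array([ 437.26, -196.58]), array([174.75, 228.34]), np.float64(81.29)]
[[534.0, 143.0, -3.0], [520.0, 138.0, 80.0], [520.0, 132.0, 77.0], [519.0, 125.0, 82.0], [519.0, 119.0, 84.0], [520.0, 112.0, 78.0], [520.0, 105.0, 75.0], [520.0, 98.0, 76.0], [520.0, 91.0, 77.0], [520.0, 84.0, 73.0], [518.0, 79.0, 86.0], [518.0, 72.0, 86.0], [nan, nan, nan], [520.0, 57.0, 70.0], [520.0, 50.0, 69.0], [520.0, 44.0, 72.0], [518.0, 38.0, 83.0], [517.0, 32.0, 84.0], [532.0, 13.0, -0.0], [532.0, 5.0, -3.0], [532.0, -2.0, -1.0], [532.0, -9.0, -3.0]]
```

View pics/c1.png

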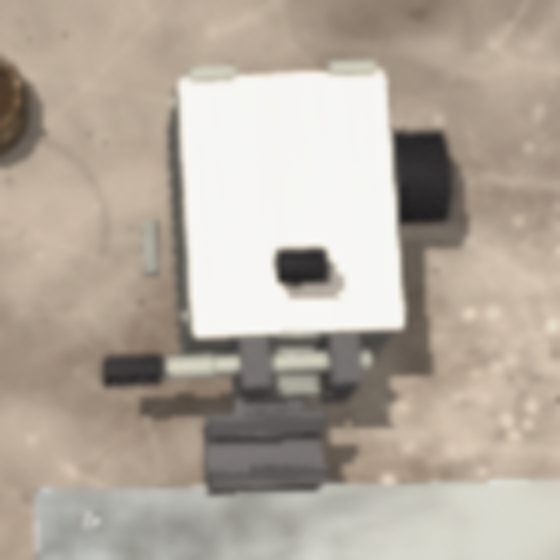

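Run:
```python
from h import *
W=np.load('top0.npy'); im=cv2.imread('pics/top0.png')
g=im.min(2)
m=(g>185)&(abs(W[...,2]-89)<12); m[:180]=0;m[256:]=0;m[:,:325]=0;m[:,395:]=0
m=cv2.morphologyEx(m.astype(np.uint8),cv2.MORPH_OPEN,np.ones((3,3)))>0
p=W[m]; # use plane z=89 rays instead of noisy depth
ci=bot.camera_info('top');T=np.linalg.inv(ci['camera_from_world']);o=T[:3,3]
def onz(p,z): return o+(p-o)*((z-o[2])/(p[:,2]-o[2]))[:,None]
q=onz(p,89); print(len(q),cv2.minAreaRect(q[:,:2].astype(np.float32)))
# pin axis on z=77 top of shank
for (u0,v0,u1,v1,z,t) in [(312,255,330,272,83,'grip')]:
    w=W[v0:v1,u0:u1];gg=g[v0:v1,u0:u1];k=(gg<60)&(w[...,2]>50);q=onz(w[k],z);print(t,len(q),cv2.minAreaRect(q[:,:2].astype(np.float32)))
w=W[225:245,350:380];k=(g[225:245,350:380]<80)&(w[...,2]>100);q=onz(w[k],119);print('knob',len(q),cv2.minAreaRect(q[:,:2].astype(np.float32)))
# shank: silver columns 331..349
for u in range(331,350,3):
    vs=[v for v in range(255,270) if abs(W[v,u,2]-75)<8]; q=onz(W[vs,u],76); print(u,vs[0],vs[-1],q[0].round(1),q[-1].round(1))
# notch block columns: height along x
for u in (346,356,364): print([ (round(W[v,u,0]),round(W[v,u,1]),round(W[v,u,2])) for v in range(266,298,2)])
m=(W[...,2]>8)&(W[...,2]<25);m[:232]=0;m[330:]=0;m[:,:182]=0;m[:,280:]=0
n,l,s,c=cv2.connectedComponentsWithStats(m.astype(np.uint8));i=1+s[1:,4].argmax();q=W[l==i]
print('tray',s[i],cv2.minAreaRect(q[:,:2].astype(np.float32)))
print('stub',W[225:240,327].round(0).tolist()[::3])
```

```text
3179 ((588.9627685546875, 59.99538803100586), (112.2131118774414, 88.81173706054688), 1.8092864751815796)
grip 66 ((518.9366455078125, 127.718017578125), (21.72075080871582, 10.149219512939453), 89.27013397216797)
knob 87 ((553.8547973632812, 58.452232360839844), (18.042587280273438, 11.629364967346191), 89.37279510498047)
331 259 264 [525.1 113.1  76. ] [516.6 113.3  76. ]
334 259 264 [525. 108.  76.] [516.5 108.2  76. ]
337 259 264 [524.9 103.   76. ] [516.4 103.2  76. ]
340 258 263 [526.6  97.9  76. ] [518.1  98.1  76. ]
343 258 263 [526.5  92.8  76. ] [518.  93.  76.]
346 259 263 [524.7  87.8  76. ] [517.9  88.   76. ]
349 255 262 [531.5  82.6  76. ] [519.6  82.9  76. ]
[(526, 82, -3), (522, 82, -2), (518, 82, -2), (515, 82, -1), (499, 88, 76), (496, 89, 76), (493, 88, 74), (492, 87, 55), (488, 88, 61), (485, 87, 55), (481, 88, 57), (476, 89, 73), (472, 89, 75), (471, 88, 62), (475, 84, 0), (471, 84, 2)]
[(511, 72, 85), (511, 70, 64), (508, 70, 60), (505, 70, 60), (498, 72, 80), (496, 72, 76), (493, 71, 68), (491, 70, 59), (488, 70, 55), (485, 70, 57), (481, 70, 57), (476, 72, 74), (472, 73, 79), (471, 71, 56), (474, 66, 0), (470, 66, 2)]
[(514, 57, 66), (510, 57, 68), (509, 56, 57), (502, 58, 78), (499, 58, 77), (496, 58, 74), (493, 58, 68), (491, 57, 59), (488, 57, 59), (484, 57, 58), (480, 58, 68), (476, 59, 73), (472, 59, 76), (471, 57, 55), (474, 51, 2), (470, 51, 0)]
tray [187 239  85  83 705] ((501.7288818359375, 291.33172607421875), (131.4376983642578, 131.09521484375), 80.04177856445312)
stub [[601.0, 115.0, 1.0], [596.0, 115.0, 2.0], [589.0, 116.0, 8.0], [585.0, 115.0, 0.0], [578.0, 116.0, 7.0]]
```

The box yaw is about 0.03 rad, with the hinge near (645,62,87). The pin axis is at x≈521, the grip near (520.5,125.5) and the notch near (485,69). I'll turn and hover over the pin grip. I also need to check the clearance behind the box.

```bash
cat >> h.py <<'E'
from scipy.spatial.transform import Rotation as Ro
def plan(pos,yaw,roll=np.pi,pitch=0,cmd=None):
    """shift/turn shares from current measured (or given) pose to TCP pos"""
    o=bot.get_obs(); p0=o['tool_pos'];R0=Ro.from_euler('xyz',o['tcp_rot'])
    if cmd is not None: p0=np.array(cmd[:3]);R0=Ro.from_euler('xyz',cmd[3:])
    s=R0.inv().apply(np.array(pos)-p0)/100
    t=(R0.inv()*Ro.from_euler('xyz',[roll,pitch,yaw])).as_rotvec()/(np.pi/4)
    return s.round(3),t.round(3)
E
python3 - <<'E'
from h import *
W=np.load('top0.npy')
for u in (330,362,400): print([tuple(W[v,u].round(0)) for v in range(10,180,14)])
w=W[:180,280:440].reshape(-1,3);w=w[w[:,2]>120];print(np.nanpercentile(w[:,0],[0,1,5]))
print(plan([520.6,125.6,180],1.6,cmd=[213.042,-479.849,251.741,np.pi,0,.418]))
E
```

```text
[(np.float64(812.0), np.float64(122.0), np.float64(365.0)), (np.float64(814.0), np.float64(120.0), np.float64(328.0)), (np.float64(809.0), np.float64(119.0), np.float64(297.0)), (np.float64(809.0), np.float64(117.0), np.float64(257.0)), (np.float64(823.0), np.float64(113.0), np.float64(185.0)), (np.float64(801.0), np.float64(113.0), np.float64(179.0)), (np.float64(782.0), np.float64(113.0), np.float64(167.0)), (np.float64(758.0), np.float64(114.0), np.float64(166.0)), (np.float64(734.0), np.float64(114.0), np.float64(165.0)), (np.float64(772.0), np.float64(106.0), np.float64(7.0)), (np.float64(747.0), np.float64(106.0), np.float64(-1.0)), (np.float64(719.0), np.float64(107.0), np.float64(-2.0)), (np.float64(690.0), np.float64(108.0), np.float64(5.0))]
[(np.float64(784.0), np.float64(84.0), np.float64(409.0)), (np.float64(771.0), np.float64(83.0), np.float64(398.0)), (np.float64(812.0), np.float64(72.0), np.float64(293.0)), (np.float64(860.0), np.float64(58.0), np.float64(166.0)), (np.float64(833.0), np.float64(59.0), np.float64(168.0)), (np.float64(807.0), np.float64(60.0), np.float6
[... 572 characters left out ...]
at64(291.0)), (np.float64(810.0), np.float64(10.0), np.float64(256.0)), (np.float64(833.0), np.float64(-5.0), np.float64(167.0)), (np.float64(803.0), np.float64(-2.0), np.float64(175.0)), (np.float64(778.0), np.float64(-0.0), np.float64(176.0)), (np.float64(757.0), np.float64(-0.0), np.float64(168.0)), (np.float64(733.0), np.float64(1.0), np.float64(167.0)), (np.float64(768.0), np.float64(-25.0), np.float64(14.0)), (np.float64(746.0), np.float64(-26.0), np.float64(-1.0)), (np.float64(718.0), np.float64(-25.0), np.float64(-1.0)), (np.float64(691.0), np.float64(-23.0), np.float64(-1.0))]
[711.73365422 715.73373629 727.78366089]
(array([ 5.269, -4.285,  0.717]), array([ 0.   ,  0.   , -1.505]))
```

Run:
```python
from h import *
for n in('top','scene'):
    w=np.load(n+'0.npy').reshape(-1,3); w=w[(w[:,0]>250)&(w[:,0]<620)&(w[:,1]<-60)&(w[:,1]>-460)&(w[:,2]>20)]
    for a,b in ((20,100),(100,180),(180,260),(260,340),(340,420),(420,500),(500,700)):
        k=w[(w[:,2]>a)&(w[:,2]<b)]
        if len(k)>5: print(n,a,b,len(k),np.percentile(k,2,0).round(),np.percentile(k,98,0).round())
```

```text
top 20 100 7448 [ 266. -267.   22.] [544. -85.  92.]
top 100 180 1510 [ 402. -296.  104.] [ 540. -182.  179.]
top 180 260 2763 [ 404. -243.  182.] [ 534. -185.  251.]
top 260 340 781 [ 424. -288.  262.] [ 453. -205.  338.]
top 340 420 435 [ 424. -222.  342.] [ 445. -205.  386.]
top 500 700 941 [256. -83. 568.] [274. -60. 684.]
scene 20 100 11908 [ 260. -283.   23.] [ 547. -167.   92.]
scene 100 180 7238 [ 414. -304.  104.] [ 542. -215.  179.]
scene 180 260 7842 [ 410. -296.  182.] [ 538. -196.  256.]
scene 260 340 4028 [ 429. -298.  262.] [ 456. -213.  339.]
scene 340 420 4114 [ 431. -306.  341.] [ 469. -214.  419.]
scene 420 500 993 [ 454. -304.  420.] [ 469. -278.  436.]
```

Request:
step_arm(targets=[1,0.8,-0.9,0,0,0,0.532,1,0.8,-0.9,0,0,0,0.532,1,0.8,-0.9,0,0,0,0.532,1,0.8,-0.9,0,0,0,0.532])

```text
time: 0.6
tool_pos: [249.8, -364.8, 251.8]
tcp_rot: [3.141, -0.0, 0.001]
contact_force: [0.6, 0.4, -0.3]
grip_width: 91.9
finger_force: 0.0
```

Request:
step_arm(targets=[1,0.4,-1,0,0,0,0,1,0.4,-1,0,0,0,0,1,0.4,-1,0,0,0,0])

```text
time: 0.98
tool_pos: [290.1, -263.5, 251.6]
tcp_rot: [-3.141, 0.0, 0.004]
contact_force: [-0.9, -0.1, 0.1]
grip_width: 91.8
finger_force: 0.0
```

Request:
step_arm(targets=[1,0.3,-1,0,0,0,0,1,0.3,-1,0,0,0,0,1,0.3,-1,0,0,0,0])

```text
time: 1.35
tool_pos: [320.1, -164.3, 251.7]
tcp_rot: [3.142, -0.0, 0.003]
contact_force: [-0.7, -0.8, -0.1]
grip_width: 91.7
finger_force: 0.0
```

Request:
step_arm(targets=[1,0.5,-1,0,0,0,0,1,0.5,-1,0,0,0,-0.2,1,0.5,-1,0,0,0,-0.2])

```text
time: 1.72
tool_pos: [371.0, -64.5, 251.6]
tcp_rot: [3.141, -0.0, 0.162]
contact_force: [0.4, -0.4, -0.5]
grip_width: 92.0
finger_force: 0.0
```

Request:
step_arm(targets=[1,0.89,-0.82,0,0,0,-0.92,1,0.89,-0.82,0,0,0,-0.92,1,0.89,-0.82,0,0,0,-0.92,1,0.89,-0.82,0,0,0,-0.92,1,0.89,-0.82,0,0,0,-0.92])

```text
time: 2.35
tool_pos: [445.3, 27.8, 251.4]
tcp_rot: [3.141, 0.001, 0.876]
contact_force: [0.3, -0.1, 0.9]
grip_width: 91.8
finger_force: 0.0
```

```bash
python3 -c "
from h import *
print(plan([520.6,125.6,160],1.6))"
```

```text
(array([ 1.234, -0.048,  0.913]), array([-0.   ,  0.001, -0.922]))
```

Request:
step_arm(targets=[0.5,1,-0.05,0,0,0,-0.92,0.5,1,-0.05,0.2,0,0,-0.92,0.5,1,-0.05,0.4,0,0,-0.92,0.5,1,-0.05,0.4,0,0,-0.92,0.5,1,-0.05,0.4,0,0,-0.92])

```text
time: 2.98
tool_pos: [505.1, 108.6, 211.4]
tcp_rot: [-3.141, 0.0, 1.596]
contact_force: [0.3, 0.0, 0.3]
grip_width: 47.7
finger_force: 0.0
```

```bash
python3 -c "
from h import *
print(plan([520.6,125.6,130],1.6))"
```

```text
(array([0.166, 0.159, 0.814]), array([-0.   ,  0.001, -0.005]))
```

Request:
step_arm(targets=[0.4,0.17,0.16,0.4,0,0,0,0.4,0.17,0.16,0.8,0,0,0,0.4,0.17,0.16,0.8,0,0,0])

```text
time: 3.35
tool_pos: [518.7, 126.5, 129.6]
tcp_rot: [-3.136, 0.001, 1.597]
contact_force: [-0.2, -0.3, 1.3]
grip_width: 36.8
finger_force: 0.0
```

```bash
python3 -c "
from h import *
im,d,ci=cap('scene'); a=im[120:345,190:420]; cv2.imwrite('pics/s1.png',cv2.resize(a,None,fx=2.5,fy=2.5,interpolation=cv2.INTER_CUBIC))
im,d,ci=cap('top'); W=cloud(d,ci); w=W.reshape(-1,3); k=w[(w[:,0]>380)&(w[:,0]<700)&(w[:,1]>0)&(w[:,1]<260)&(w[:,2]>165)&(w[:,2]<330)]
for z in range(165,330,20):
  q=k[(k[:,2]>z)&(k[:,2]<z+20)]
  if len(q): print(z,len(q),q.min(0).round(),q.max(0).round())
"
```

```text
185 27 [469.  89. 193.] [481. 151. 201.]
205 60 [465.  99. 211.] [477. 150. 225.]
225 63 [469. 101. 225.] [474. 147. 245.]
245 111 [469.  89. 245.] [487. 147. 265.]
265 771 [469.  88. 265.] [502. 160. 284.]
285 31 [481.  93. 298.] [498. 157. 305.]
305 211 [481.  92. 305.] [500. 157. 325.]
325 27 [483. 105. 325.] [492. 151. 330.]
```

View pics/s1.png

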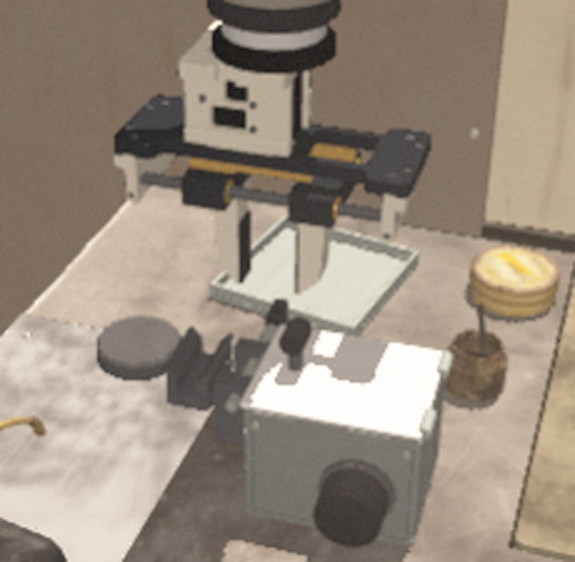

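The body's long side runs along the closing line, so the tab has to be gripped across its width (y). Next is lowering onto the pin grip and closing.

Request:
step_arm(targets=[0.4,0,0.02,0.3,0,0,0,0.4,0,0.02,0.56,0,0,0,0.4,0,0.02,0.56,0,0,0,0.05,0,0.02,0.56,0,0,0,0.05,0,0.02,0.56,0,0,0,0.05,0,0.02,0.56,0,0,0,0.05,0,0.02,0.56,0,0,0,0.05,0,0.02,0.56,0,0,0])

```text
time: 4.45
tool_pos: [522.4, 127.6, 76.5]
tcp_rot: [3.141, 0.0, 1.602]
contact_force: [-1.7, 0.6, 6.5]
grip_width: 10.0
finger_force: 29.9
```

Request:
step_arm(targets=[0.05,0.1,0,0,0,0,0,0.05,0.2,0,0,0,0,0,0.05,0.3,0,0,0,0,0,0.05,0.4,0,0,0,0,0,0.05,0.5,0,0,0,0,0,0.05,0.6,0,0,0,0,0,0.05,0.7,0,0,0,0,0,0.05,0.75,0,0,0,0,0,0.05,0.75,0,0,0,0,0])

```text
time: 5.58
tool_pos: [519.6, 203.0, 75.5]
tcp_rot: [-3.141, -0.0, 1.603]
contact_force: [-0.4, 0.2, -1.1]
grip_width: 9.8
finger_force: 30.0
```

Run:
```python
from h import *
im,d,ci=cap('top'); W=cloud(d,ci); np.save('t2.npy',W);cv2.imwrite('pics/t2.png',cv2.resize(im[190:320,250:420],None,fx=4,fy=4,interpolation=cv2.INTER_CUBIC))
im,d,ci=cap('scene'); a=im[140:345,190:400]; cv2.imwrite('pics/s2.png',cv2.resize(a,None,fx=2.8,fy=2.8,interpolation=cv2.INTER_CUBIC))
```

```text
(no output)
```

View pics/s2.png

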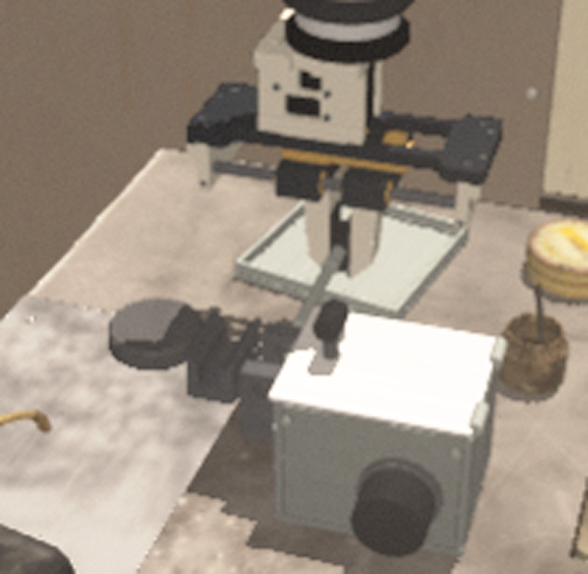

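The pin is free and held, with the shank running from the fingers at (340,250) towards the lugs. I'll measure the shank line in the scene and top depth.

Run:
```python
from h import *
def fit(W,nm):
    w=W.reshape(-1,3); k=w[(w[:,0]>505)&(w[:,0]<536)&(w[:,1]>108)&(w[:,1]<186)&(w[:,2]>55)&(w[:,2]<90)]
    print(nm,len(k))
    for y in range(105,190,10):
        q=k[(k[:,1]>=y)&(k[:,1]<y+10)]
        if len(q): print(y,len(q),np.median(q,0).round(1),q.min(0).round(),q.max(0).round())
fit(np.load('t2.npy'),'top')
im,d,ci=cap('scene'); fit(cloud(d,ci),'scene')
W=np.load('top0.npy');
# notch lips: crests on rear and front walls, per column
for u in range(342,373,5):
    c=W[266:298,u]; h=c[(c[:,2]>71)&(c[:,2]<90)&(c[:,0]<503)]; f=h[h[:,0]<485];r=h[h[:,0]>=485]
    print(u,np.median(h[:,1]).round(), f[:,0].min().round(1),f[:,0].max().round(1),r[:,0].min().round(1),r[:,0].max().round(1),h[:,2].max().round())
print(bot.get_obs()['tool_pos'])
```

```text
top 82
135 20 [520.3 140.8  74.6] [517. 138.  70.] [525. 143.  78.]
145 30 [520.5 149.2  74.5] [517. 145.  68.] [524. 154.  80.]
155 30 [520.8 159.3  74.3] [518. 155.  69.] [525. 164.  78.]
165 2 [521.7 165.2  74.9] [521. 165.  74.] [523. 165.  75.]
scene 126
105 11 [522.5 113.   75.9] [518. 109.  73.] [524. 114.  77.]
115 14 [521.7 120.5  75.6] [518. 117.  75.] [525. 124.  78.]
125 16 [522.9 130.9  75.2] [519. 126.  72.] [525. 135.  78.]
135 13 [522.  140.2  75.3] [518. 135.  72.] [524. 143.  77.]
145 18 [521.9 150.9  75.1] [517. 145.  73.] [524. 155.  76.]
155 12 [521.9 159.5  75.3] [517. 156.  70.] [524. 165.  76.]
165 26 [521.2 168.9  75.1] [515. 165.  70.] [525. 175.  78.]
175 14 [521.  180.   75.8] [516. 177.  73.] [525. 185.  78.]
185 2 [519.1 185.3  75.7] [517. 185.  75.] [521. 185.  76.]
342 95.0 476.3 476.3 493.3 501.2 78.0
347 87.0 470.7 474.3 491.4 501.1 79.0
352 79.0 470.5 477.8 492.8 501.1 81.0
357 70.0 470.4 475.4 494.6 500.5 79.0
362 62.0 470.0 479.0 495.6 502.4 80.0
367 53.0 471.5 478.7 493.9 502.3 78.0Traceback (most recent call last):
  File "<stdin>", line 14, in <module>
    return umr_minimum(a, axis, None, out, keepdims, initial, where)
ValueError: zero-size array to reduction operation minimum which has no identity
```

View pics/t2.png

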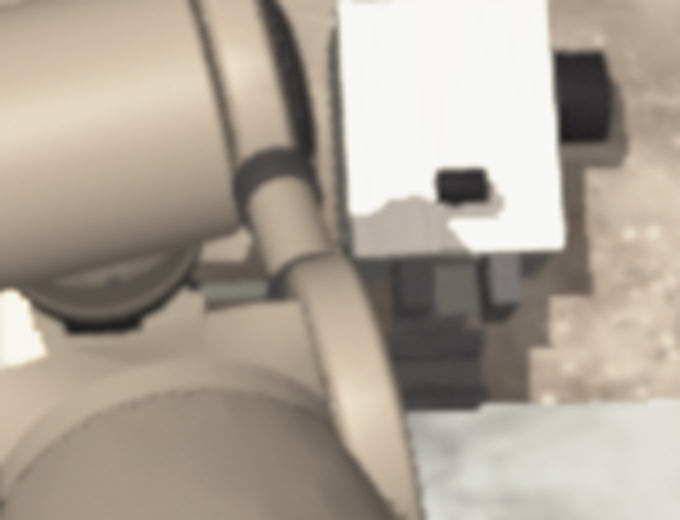

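Request:
step_arm(targets=[0.05,0,0,-0.22,0,0,0,0.05,-0.2,-0.37,-0.22,0,0,0,0.05,-0.5,-0.37,-0.22,0,0,0,0.05,-0.66,-0.37,-0.22,0,0,0,0.05,-0.66,-0.37,-0.22,0,0,0,0.05,-0.66,-0.37,-0.22,0,0,0])

```text
time: 6.48
tool_pos: [485.2, 135.8, 97.6]
tcp_rot: [3.141, -0.0, 1.602]
contact_force: [-0.3, -0.1, -0.9]
grip_width: 9.9
finger_force: 30.0
```

Run:
```python
from h import *
im,d,ci=cap('scene'); W=cloud(d,ci); 
w=W.reshape(-1,3); k=w[(w[:,0]>472)&(w[:,0]<500)&(w[:,1]>30)&(w[:,1]<122)&(w[:,2]>86)&(w[:,2]<105)]
print(len(k))
for y in range(20,125,10):
    q=k[(k[:,1]>=y)&(k[:,1]<y+10)]
    if len(q): print(y,len(q),np.median(q,0).round(1),q.min(0).round(1),q.max(0).round(1))
print(bot.get_obs()['tool_pos'],bot.get_obs()['contact_force'])
k=w[(w[:,0]>465)&(w[:,0]<506)&(w[:,1]>42)&(w[:,1]<97)&(w[:,2]>73)&(w[:,2]<82)]
for x in range(465,506,4):
    q=k[(k[:,0]>=x)&(k[:,0]<x+4)]; print(x,len(q),q[:,1:].min(0) if len(q) else '',q[:,1:].max(0) if len(q) else '')
cv2.imwrite('pics/s3.png',cv2.resize(im[200:320,200:340],None,fx=4,fy=4,interpolation=cv2.INTER_CUBIC))
```

```text
197
30 23 [487.8  36.4  95.9] [484.6  34.2  90.8] [491.5  39.5  99.3]
40 20 [488.9  44.   97.6] [484.   40.3  93.4] [491.4  49.4  98.6]
50 24 [488.6  55.2  97.1] [484.   50.1  91.5] [491.   60.   99.4]
60 18 [488.1  65.5  97.2] [483.1  61.4  94.2] [490.8  69.5  98.9]
70 21 [487.6  74.5  96.9] [483.9  70.4  92.4] [490.3  79.9  98.8]
80 17 [487.5  84.   96.7] [482.5  80.6  91.6] [489.9  89.   98.8]
90 20 [487.3  95.2  97.1] [482.8  90.8  93.9] [489.6  99.3  98.9]
100 26 [488.1 103.4  97.6] [482.2 100.1  90.8] [490.9 109.   99.6]
110 21 [486.4 114.3  97.3] [481.2 110.6  94.5] [490.5 119.6  99.3]
120 7 [485.6 121.2  99. ] [483.8 120.   93.8] [489.5 121.9 103.9]
[485.07805859 135.94959898  97.60609116] [ 0.00940436  0.82559278 -1.04904242]
465 2 [84.74720563 75.51727837] [93.00941491 76.18450028]
469 31 [46.41723984 75.74407617] [96.08396033 78.84315611]
473 16 [45.41973623 73.59383307] [56.56559964 78.69464833]
477 1 [54.04163935 74.56209713] [54.04163935 74.56209713]
481 0  
485 0  
489 0  
493 14 [47.7699645  73.22288678] [96.50920357 76.50790294]
497 45 [45.32873985 74.14655568] [96.67303094 79.33186855]
501 12 [46.0749695  75.09385802] [88.35296245 80.04932301]
505 0
```

View pics/s3.png

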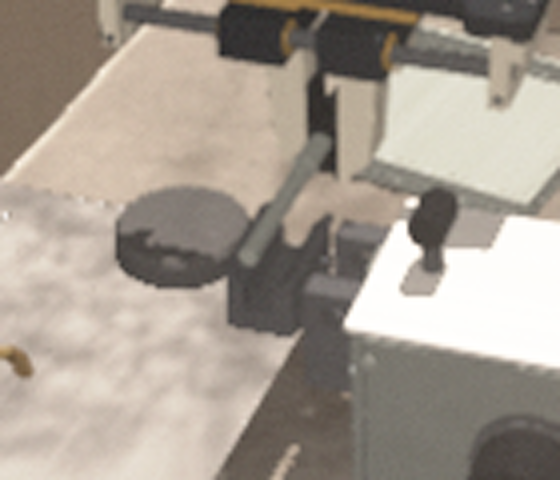

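The pin hangs centred over the notch groove (x≈487 against 486, tip at y≈34). I'll lower it.

Request:
step_arm(targets=[0.05,0,0,0.1,0,0,0,0.05,0,-0.01,0.16,0,0,0,0.05,0,-0.01,0.22,0,0,0,0.05,0,-0.01,0.27,0,0,0,0.05,0,-0.01,0.29,0,0,0,0.05,0,-0.01,0.29,0,0,0])

```text
time: 7.28
tool_pos: [483.8, 135.3, 68.6]
tcp_rot: [-3.142, 0.0, 1.602]
contact_force: [-0.1, 0.8, 0.0]
grip_width: 9.7
finger_force: 30.0
```

Request:
step_arm(targets=[0.05,0,0,0.02,0,0,0,0.05,0,0,0.02,0,0,0,0.15,0,0,0.02,0,0,0,0.3,0,0,0.02,0,0,0,0.35,0,0,0.02,0,0,0,0.35,0,0,0.02,0,0,0])

```text
time: 8.02
tool_pos: [483.9, 135.4, 66.7]
tcp_rot: [3.141, 0.0, 1.602]
contact_force: [-0.4, 0.1, 0.1]
grip_width: 31.8
finger_force: 0.0
```

Request:
step_arm(targets=[0.35,0,0,-0.2,0,0,0,0.35,0,0,-0.5,0,0,0,0.35,0,0,-0.9,0,0,0,0.35,0,0,-1,0,0,0])

```text
time: 8.52
tool_pos: [485.0, 135.5, 169.0]
tcp_rot: [3.137, -0.0, 1.602]
contact_force: [-0.1, -0.2, -0.1]
grip_width: 32.2
finger_force: 0.0
```

Run:
```python
from h import *
im,d,ci=cap('scene'); W=cloud(d,ci); 
w=W.reshape(-1,3)
im2,d2,ci2=cap('top'); w2=cloud(d2,ci2).reshape(-1,3)
for n,w in(('s',w),('t',w2)):
  for a,b in((98,120),(40,97),(25,44),(110,150)):
    k=w[(w[:,0]>476)&(w[:,0]<496)&(w[:,1]>a)&(w[:,1]<b)&(w[:,2]>45)&(w[:,2]<90)]
    if len(k): print(n,a,b,len(k),np.median(k,0).round(1),np.percentile(k,3,0).round(1),np.percentile(k,97,0).round(1))
w=w2
k=w[(w[:,0]>540)&(w[:,0]<570)&(w[:,1]>40)&(w[:,1]<80)&(w[:,2]>106)&(w[:,2]<130)]
if len(k):print('knob',len(k),k.min(0),k.max(0))
print(bot.get_obs()['tool_pos'],plan([556,59,180],.03))
cv2.imwrite('pics/s4.png',cv2.resize(im[200:320,200:340],None,fx=4,fy=4,interpolation=cv2.INTER_CUBIC))
```

```text
s 98 120 44 [485.9 109.6  65.7] [480.7 100.1  63.1] [489.1 119.7  68. ]
s 40 97 294 [483.   61.   65.1] [476.3  44.5  50.5] [494.9  94.1  73.9]
s 25 44 30 [488.1  36.8  63.9] [483.9  34.   59.2] [490.9  43.2  66.5]
s 110 150 120 [486.8 129.5  67.8] [480.1 112.8  49.2] [489.2 146.1  72.6]
t 40 97 226 [487.1  59.5  65.5] [477.3  42.1  55.5] [495.9  74.6  75.4]
t 25 44 28 [486.6  39.7  64.2] [483.2  35.2  61.1] [490.2  43.7  67.8]
[484.23844811 135.40983214 167.45925781] (array([-0.786,  0.694, -0.124]), array([ 2.000e-03, -2.000e-03,  2.002e+00]))
```

View pics/s4.png

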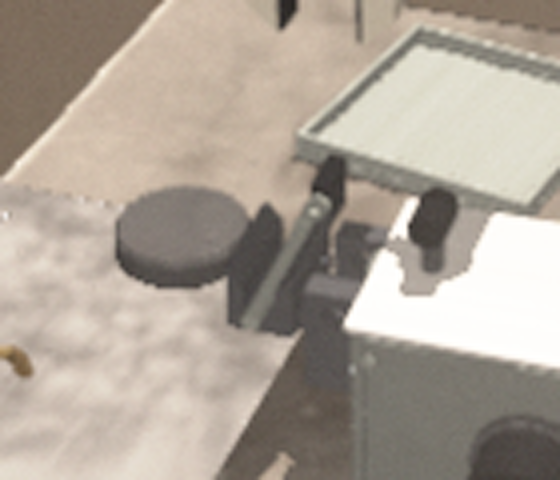

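The pin is parked (shank axis z≈62, x≈486). Next is the knob.

Request:
step_arm(targets=[0.5,-0.4,0.35,-0.12,0,0,1,0.5,-0.4,0.35,-0.12,0,0,1,0.5,-0.4,0.35,-0.12,0,0,1,0.5,-0.4,0.35,-0.12,0,0,1,0.5,-0.4,0.35,-0.12,0,0,1])

```text
time: 9.25
tool_pos: [519.4, 96.4, 177.1]
tcp_rot: [-3.14, 0.002, 0.817]
contact_force: [0.5, 0.4, 1.1]
grip_width: 46.0
finger_force: 0.0
```

Run:
```python
from h import *
print(plan([555,58.7,160],.03))
```

```text
(array([-0.03 ,  0.518,  0.17 ]), array([-1.000e-03,  3.000e-03,  1.001e+00]))
```

Request:
step_arm(targets=[0.45,-0.03,0.52,0,0,0,1,0.45,-0.03,0.52,0,0,0,1,0.45,-0.03,0.52,0,0,0,1,0.45,-0.03,0.52,0.17,0,0,1,0.45,-0.03,0.52,0.17,0,0,1,0.45,-0.03,0.52,0.17,0,0,1])

```text
time: 10.0
tool_pos: [555.9, 58.8, 161.6]
tcp_rot: [3.142, 0.0, 0.036]
contact_force: [0.3, 0.3, 0.2]
grip_width: 41.3
finger_force: 0.0
```

Run:
```python
from h import *
print(plan([555,58.7,125],.03))
im,d,ci=cap('scene'); W=cloud(d,ci); w=W.reshape(-1,3)
k=w[(w[:,0]>540)&(w[:,0]<572)&(w[:,1]>42)&(w[:,1]<76)&(w[:,2]>106)&(w[:,2]<126)];print(len(k),np.percentile(k,[2,50,98],0).round(1))
```

```text
(array([-0.009,  0.   ,  0.366]), array([0.   , 0.001, 0.007]))
121 [[549.3  47.1 107.6]
 [558.4  50.1 116.8]
 [563.6  68.7 121.2]]
```

Request:
step_arm(targets=[0.45,0,0,0.2,0,0,0,0.45,0,0,0.36,0,0,0,0.45,0,0,0.36,0,0,0,0.15,0,0,0.36,0,0,0,0.15,0,0,0.36,0,0,0,0.15,0,0,0.36,0,0,0,0.15,0,0,0.36,0,0,0])

```text
time: 10.92
tool_pos: [556.3, 59.2, 126.3]
tcp_rot: [-3.141, -0.001, 0.031]
contact_force: [-0.1, 2.7, 3.6]
grip_width: 21.8
finger_force: 30.0
```

Request:
step_arm(targets=[0.15,0.041,0,-0.115,0,0,0,0.15,0.098,0,-0.224,0,0,0,0.15,0.168,0,-0.325,0,0,0,0.15,0.25,0,-0.415,0,0,0,0.15,0.344,0,-0.494,0,0,0,0.15,0.447,0,-0.56,0,0,0,0.15,0.558,0,-0.612,0,0,0,0.15,0.675,0,-0.65,0,0,0,0.15,0.796,0,-0.671,0,0,0,0.15,0.918,0,-0.677,0,0,0,0.15,0.918,0,-0.677,0,0,0])

```text
time: 12.3
tool_pos: [648.2, 62.2, 194.7]
tcp_rot: [-3.141, -0.0, 0.032]
contact_force: [-2.0, 5.1, 2.6]
grip_width: 21.3
finger_force: 30.0
```

Request:
step_arm(targets=[0.15,0.122,0,0.011,0,0,0,0.15,0.242,0,0.037,0,0,0,0.15,0.357,0,0.078,0,0,0,0.15,0.45,0,0.125,0,0,0,0.15,0.45,0,0.125,0,0,0])

```text
time: 12.92
tool_pos: [694.1, 63.8, 182.9]
tcp_rot: [-3.141, -0.004, 0.032]
contact_force: [0.0, 5.8, 4.2]
grip_width: 21.5
finger_force: 30.0
```

Run:
```python
from h import *
im,d,ci=cap('scene'); W=cloud(d,ci); w=W.reshape(-1,3)
cv2.imwrite('pics/s5.png',cv2.resize(im[120:345,220:450],None,fx=2.5,fy=2.5,interpolation=cv2.INTER_CUBIC))
im,d,ci=cap('top'); cv2.imwrite('pics/t5.png',im)
```

```text
(no output)
```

View pics/s5.png

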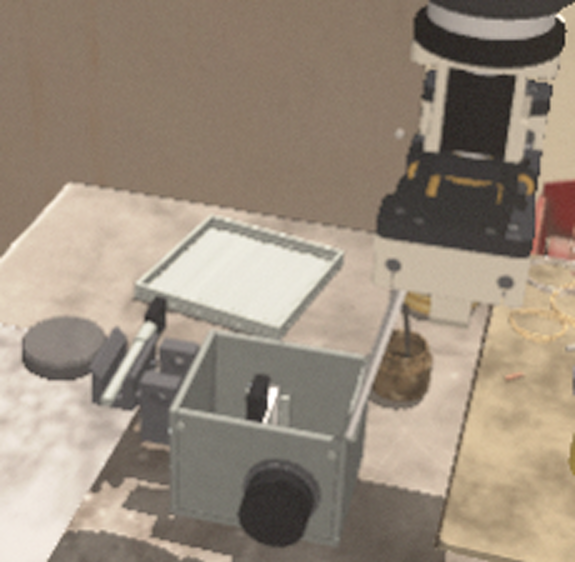

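Request:
step_arm(targets=[0.5,0,0,0,0,0,0,0.5,0,0,0,0,0,0,0.5,0,0,0,0,0,0,0.5,0,0,-0.3,0,0,0,0.5,0,0,-0.6,0,0,0,0.5,0,0,-0.95,0,0,0,0.5,0,0,-0.95,0,0,0])

```text
time: 13.9
tool_pos: [693.8, 62.7, 279.5]
tcp_rot: [3.141, -0.007, 0.031]
contact_force: [-0.9, 0.4, -0.5]
grip_width: 46.1
finger_force: 0.0
```

Request:
step_arm(targets=[0.4,-0.5,0,0,0,0,0,0.4,-0.95,0,0,0,0,0,0.4,-0.95,0,0,0,0,0])

```text
time: 14.28
tool_pos: [594.3, 60.0, 274.8]
tcp_rot: [3.142, 0.005, 0.031]
contact_force: [0.1, -0.1, -0.0]
grip_width: 37.1
finger_force: 0.0
```

Run:
```python
from h import *
ims,d,ci=cap('scene'); W=cloud(d,ci); w=W.reshape(-1,3); np.save('s6.npy',W)
for z in range(95,200,15):
    k=w[(w[:,0]>640)&(w[:,0]<760)&(w[:,1]>15)&(w[:,1]<110)&(w[:,2]>z)&(w[:,2]<z+15)]
    if len(k)>3: print('flap',z,len(k),np.median(k,0).round(1),k[:,0].min().round(1))
g=ims.max(2)
k=W[(g<70)&(W[...,2]>52)&(W[...,2]<86)&(W[...,0]>545)&(W[...,0]<630)&(W[...,1]>30)&(W[...,1]<90)]
if len(k): print('tab s',len(k),np.percentile(k,[2,50,98],0).round(1))
im,d,ci=cap('top'); W=cloud(d,ci); w=W.reshape(-1,3); g=im.max(2)
k=W[(W[...,2]>52)&(W[...,2]<95)&(W[...,0]>545)&(W[...,0]<632)&(W[...,1]>28)&(W[...,1]<92)]
if len(k): print('tab t',len(k),np.percentile(k,[2,50,98],0).round(1))
cv2.imwrite('pics/st.png',np.hstack([cv2.resize(ims[225:345,240:400],None,fx=2.5,fy=2.5,interpolation=cv2.INTER_CUBIC),cv2.resize(im[150:270,290:450],None,fx=2.5,fy=2.5,interpolation=cv2.INTER_CUBIC)]))
```

```text
flap 95 38 [648.9  20.4 102.1] 644.2
flap 110 40 [651.9  20.3 117.7] 647.6
flap 125 42 [655.3  20.  132.7] 651.1
flap 140 41 [658.3  20.5 147.7] 653.7
flap 155 1220 [733.8  54.  167.1] 657.1
flap 170 363 [690.4  59.5 173.4] 660.1
flap 185 120 [667.3  52.8 197.3] 655.3
tab s 120 [[577.2  46.4  61.2]
 [582.   50.1  76.4]
 [586.2  66.7  82.4]]
tab t 46 [[567.3  81.2  52. ]
 [579.2  88.2  54.2]
 [585.5  91.9  58.2]]
```

View pics/st.png

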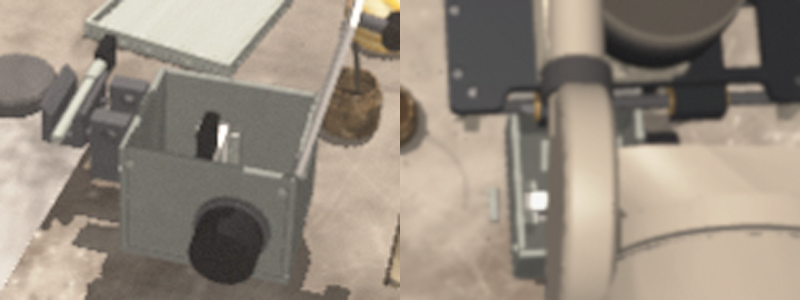

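The flap stays open at about 1.77–1.8 rad. The tab is near (581.7,59), top z≈82. I'll align above it.

```bash
python3 -c "
from h import *
print(bot.get_obs()['tool_pos'],plan([581.7,59.4,182.5],.031))"
```

```text
[597.77646069  59.85179074 275.73620155] (array([-0.161, -0.001,  0.932]), array([ 0., -0.,  0.]))
```

Request:
step_arm(targets=[0.36,-0.16,0,0,0,0,0,0.36,-0.16,0,0.4,0,0,0,0.36,-0.16,0,0.93,0,0,0,0.36,-0.16,0,0.93,0,0,0,0.36,-0.16,0,0.93,0,0,0])

```text
time: 15.0
tool_pos: [583.3, 59.4, 184.4]
tcp_rot: [3.141, -0.002, 0.031]
contact_force: [-0.6, 0.0, 0.3]
grip_width: 33.2
finger_force: 0.0
```

Request:
step_arm(targets=[0.36,0,0,0.4,0,0,0,0.36,0,0,0.6,0,0,0,0.36,0,0,0.6,0,0,0,0.36,0,0,0.6,0,0,0])

```text
time: 15.5
tool_pos: [583.3, 59.5, 125.2]
tcp_rot: [3.141, -0.004, 0.031]
contact_force: [0.1, 0.2, 0.8]
grip_width: 33.3
finger_force: 0.0
```

Run:
```python
from h import *
ims,d,ci=cap('scene')
print(bot.get_obs()['tool_pos'],plan([581.7,59.4,83],.031),bot.get_obs()['grip_width'])
cv2.imwrite('pics/s7.png',cv2.resize(ims[180:345,240:400],None,fx=3.5,fy=3.5,interpolation=cv2.INTER_CUBIC))
```

```text
[583.17206137  59.46331686 125.1363696 ] (array([-0.016,  0.   ,  0.421]), array([ 0.   , -0.005,  0.   ])) 32.72604647992143
```

View pics/s7.png

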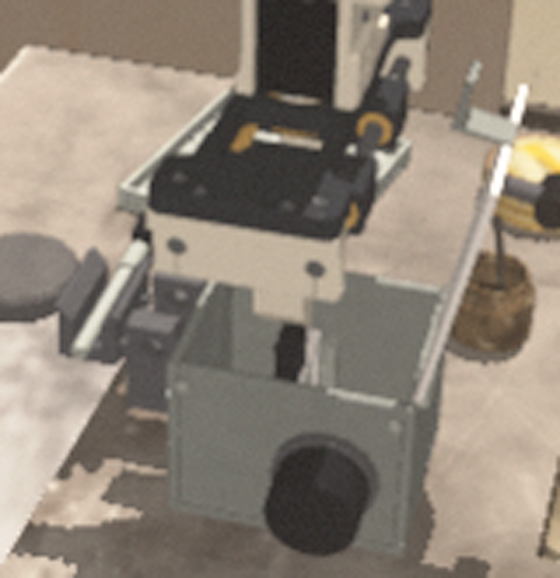

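The tool is centred over the tab (about (290,350) in the crop), and the pin and flap are undisturbed. I'll descend and grip.

Request:
step_arm(targets=[0.36,-0.015,0,0.15,0,0,0,0.36,-0.015,0,0.28,0,0,0,0.36,-0.015,0,0.38,0,0,0,0.36,-0.015,0,0.41,0,0,0,0.36,-0.015,0,0.41,0,0,0])

```text
time: 16.18
tool_pos: [580.2, 59.4, 81.6]
tcp_rot: [3.142, 0.0, 0.031]
contact_force: [-0.4, -0.5, 0.7]
grip_width: 32.9
finger_force: 0.0
```

Request:
step_arm(targets=[0.1,0,0,0,0,0,0,0.1,0,0,0,0,0,0,0.1,0,0,0,0,0,0,0.1,0,0,0,0,0,0,0.1,0,0,0,0,0,0])

```text
time: 16.8
tool_pos: [580.5, 59.5, 82.3]
tcp_rot: [3.142, -0.001, 0.031]
contact_force: [-0.0, 0.4, 3.3]
grip_width: 23.8
finger_force: 30.0
```

Gripped at 23.8 mm. I'll draw it straight up.

Request:
step_arm(targets=[0.1,0,0,-0.1,0,0,0,0.1,0,0,-0.2,0,0,0,0.1,0,0,-0.3,0,0,0,0.1,0,0,-0.4,0,0,0,0.1,0,0,-0.5,0,0,0,0.1,0,0,-0.6,0,0,0,0.1,0,0,-0.7,0,0,0,0.1,0,0,-0.8,0,0,0,0.1,0,0,-0.9,0,0,0,0.1,0,0,-1,0,0,0])

```text
time: 18.05
tool_pos: [580.2, 59.5, 182.6]
tcp_rot: [3.141, 0.0, 0.031]
contact_force: [1.3, -0.5, -1.1]
grip_width: 23.8
finger_force: 30.0
```

Request:
step_arm(targets=[0.1,0,0,-0.2,0,0,0,0.1,0,0,-0.4,0,0,0,0.1,0,0,-0.55,0,0,0,0.1,0,0,-0.55,0,0,0])

```text
time: 18.55
tool_pos: [580.7, 59.5, 238.1]
tcp_rot: [3.141, -0.002, 0.031]
contact_force: [-0.2, -0.9, -1.0]
grip_width: 23.7
finger_force: 30.0
```

Run:
```python
from h import *
ims,d,ci=cap('scene')
print(bot.get_obs()['tool_pos'],plan([501.7,291.3,237],.031),bot.get_obs()['grip_width'])
cv2.imwrite('pics/s8.png',cv2.resize(ims[120:345,210:420],None,fx=2.6,fy=2.6,interpolation=cv2.INTER_CUBIC))
```

```text
[580.20097189  59.47083948 237.02886401] (array([-0.712, -2.342, -0.   ]), array([ 0.   , -0.001,  0.   ])) 23.53894610355357
```

View pics/s8.png

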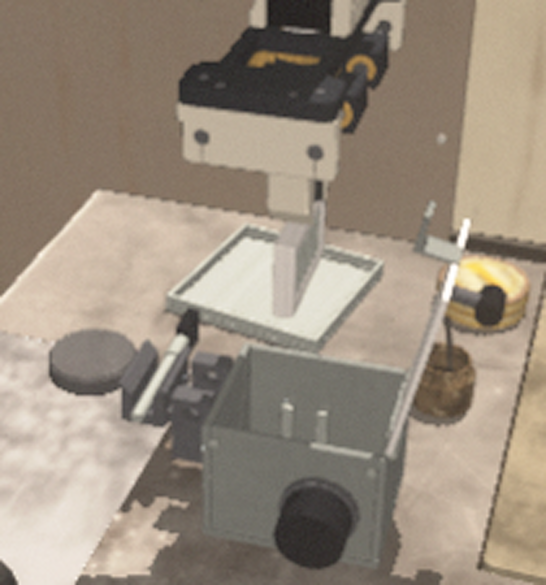

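The plate is out and upright, with the pin parked and the flap open. I'll carry it over the tray.

Request:
step_arm(targets=[0.1,-0.06,-0.2,0,0,0,0,0.1,-0.12,-0.45,0,0,0,0,0.1,-0.18,-0.7,0,0,0,0,0.1,-0.24,-0.95,0,0,0,0])

```text
time: 19.1
tool_pos: [552.0, 155.6, 235.9]
tcp_rot: [-3.141, 0.002, 0.032]
contact_force: [-0.2, -0.7, -1.2]
grip_width: 23.4
finger_force: 30.0
```

Request:
step_arm(targets=[0.1,-0.08,-0.2,0,0,0,0,0.1,-0.16,-0.45,0,0,0,0,0.1,-0.24,-0.7,0,0,0,0,0.1,-0.3,-0.9,0,0,0,0])

```text
time: 19.6
tool_pos: [519.3, 244.1, 236.5]
tcp_rot: [3.141, 0.001, 0.032]
contact_force: [0.4, -0.3, -0.1]
grip_width: 23.6
finger_force: 30.0
```

Request:
step_arm(targets=[0.1,-0.08,-0.2,0,0,0,0,0.1,-0.13,-0.35,0,0,0,0,0.1,-0.17,-0.48,0,0,0,0,0.1,-0.17,-0.49,0,0,0,0,0.1,-0.17,-0.49,0,0,0,0,0.1,-0.17,-0.49,0,0,0,0,0.1,-0.17,-0.49,0,0,0,0,0.1,-0.17,-0.49,0,0,0,0])

```text
time: 20.6
tool_pos: [502.0, 290.9, 236.9]
tcp_rot: [3.141, -0.0, 0.031]
contact_force: [-1.4, -0.7, -1.3]
grip_width: 23.4
finger_force: 30.0
```

Run:
```python
from h import *
ims,d,ci=cap('scene'); W=cloud(d,ci); w=W.reshape(-1,3)
print(bot.get_obs()['tool_pos'],bot.get_obs()['finger_force'],bot.get_obs()['grip_width'])
for z in (95,130,160):
    k=w[(w[:,0]>640)&(w[:,0]<690)&(w[:,1]>15)&(w[:,1]<60)&(w[:,2]>z)&(w[:,2]<z+15)]
    if len(k)>3: print('flap',z,len(k),np.median(k,0).round(1))
k=w[(w[:,0]>440)&(w[:,0]<560)&(w[:,1]>235)&(w[:,1]<345)&(w[:,2]>110)&(w[:,2]<208)]
for z in range(110,210,15):
    q=k[(k[:,2]>z)&(k[:,2]<z+15)]
    if len(q): print('plate',z,len(q),q.min(0).round(),q.max(0).round())
k=w[(w[:,0]>476)&(w[:,0]<496)&(w[:,1]>25)&(w[:,1]<44)&(w[:,2]>45)&(w[:,2]<90)]
if len(k): print('pin tip',np.median(k,0),k.min(0))
```

```text
[501.99835821 290.90316657 236.89106495] 29.998094737529755 23.59653144203714
flap 95 31 [649.6  19.7 102. ]
flap 130 35 [656.8  19.8 138.4]
flap 160 95 [677.5  52.7 170.1]
plate 155 65 [497. 251. 162.] [510. 324. 170.]
plate 170 116 [498. 251. 170.] [510. 324. 185.]
plate 185 107 [497. 249. 185.] [510. 326. 200.]
plate 200 80 [498. 251. 200.] [510. 325. 208.]
pin tip [488.05686493  37.33028028  63.92142836] [483.52498392  34.88344621  57.98348771]
```

All the measurements fit, so I'm handing in.

```bash
python3 -c "
from plant import bot
print(bot.close_job())"
```

```text
the job is handed in; nothing more can be done
None
```

The job is handed in, though no verdict came back: the filter plate is held upright over the tray centre with its lower edge at about 162 mm, the pin is parked in the notch, and the flap is open at about 1.77 rad by camera (limit 1.7).

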